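Shut and lock the sample chest

ROBOT

A 7-joint arm with a two-finger parallel gripper is mounted at the origin on a cart in front of the work surface, level with it; the furniture and walls round the work are solid. World frame = base frame: x ahead of the robot, y to its left, z up, the work surface at z = 0. Lengths are in m, angles in rad, forces in N, time in s.
With the tool pointing down it reaches from about 0.425 to 0.875 m from the base axis. Payload 4.7 kg.
Tool frame: the origin (TCP) lies between the finger pads; the fingertips stand 14 mm ahead of it and the grasp point (between the pads) lies 5 mm behind it; z points along the fingers, y is the line along which they close (so a half turn about z gives the same grasp; the last joint's range is limited). The gripper opens to 87 mm and grips with 3 to 60 N. Pads are 19 mm wide; open, the fingers measure 117 mm over their backs; the gripper's body (75 mm by 190 mm) begins 51 mm behind the grasp point.
Start: joints at [-1.17, 0.321, -0.07, 1.45, 0.023, 1.371, -0.057], TCP at [0.245, 0.602, 0.237] pointing down, gripper open.
Joint ranges: [-2.86, 2.86], [-0.3, 2.09], [-1.38, 1.24], [0.06, 2.45], [-1.56, 4.7], [0.09, 2.05], [-2.69, 2.69]. Speed limits (rad/s): [2.57, 2.57, 3.14, 3.14, 3.14, 3.14, 3.14].

INTERFACE

Orientations are given as a rotation vector (axis times angle).
In Python, from bench import get_state, get_image, camera_params, close_job gives the robot as it stands. The module is installed in compiled form; this text tells all that it offers.
- The arm moves only by the tool arm_command, never from a script. Its argument "motion" is a list of rows, each a list of 5 numbers: the finger opening in mm, from 0 to 87, then the shift along the tool's x, y, z in mm, then the turn about the tool's z in degrees. In form: [[gripper, x, y, z, spin], ...]. A call has 1 to 5 rows; each row is the pose to reach, as a shift and turn from the pose commanded when the call began, along the tool's axes at that moment; what a row does not reach only later rows make up. A row lasts 1/12 s, in which the tool goes at most 41.7 mm and 7.16 degrees, less where a joint would pass 70% of its speed; a pose out of reach is approached as far as the arm can. A call with a gripper value outside its range is refused whole. The fingers move at their own pace and stop on an object; "newtons" is the grip in N (left out, the last holds). Time passes only in rows, so rows that repeat a pose let the fingers close. It gives the time, the measured TCP pose, the force, the opening and the grip force at its end, in the units of the state.
- get_state(): the state, without advancing time (a new reading comes with each control period).
- get_image(name): name is "side" or "top"; returns (picture, depth): 384x512x3 uint8, red, green, blue; 384x512 float32, m along the optical axis (not along the pixel's ray), 0 where there is no reading.
- camera_params(name): a dict with "intrinsics" (3x3 intrinsics, pixels), "extrinsics" (4x4, takes a point from camera to world coordinates). Camera axes: x right, y down, z forward; pixel columns grow to the right and rows downward; lengths in m; the calibration is good to about 2 mm. A picture is of the moment at which its call begins. camera_params takes no time and is no camera call.
- close_job(): hands the job in; it is judged then, once.
The state is a dict: "time": time; "joint_positions": joint angles; "qd": joint speeds; "joint_torque": joint torques, N m; "position": TCP position; "tool_rot": TCP orientation; "ft_force": force on the tool from outside, world axes, zero at the start; "torque": the same for the moment, N m; "grip_width": opening from 0.0 (shut) to 1.0 (fully open); "grip_force": force on a finger pad.
Only numpy, scipy, OpenCV 4.12 (cv2) and the standard library are available. Lean on these libraries where they do the work, as an engineer would, in place of code of your own. Each camera call takes 0.05 s, during which the arm holds its last target. There are 200 camera calls.

TASK

The small white sample chest stands with its lid propped open by a locked folding stay on its right-hand side. Press the stay at its knee to break it, lower the lid gently, without slamming, until it is fully shut; then pull the sprung black knob on the sloping front panel outward, turn it clockwise from the raised dot to the raised bar, and let it drop fully home in its detent there, so that the lid is locked; never force it round without pulling it. Leave the timer, the amber bottle and the petri dish where they are.

Things in the scene. Friction and masses are not known exactly. Their poses are not given: they have to be found in the camera images.
- chest: White sample chest, fixed. Origin: on the mat, under the box; x points to its back (away from the robot), y to its left, z up; only place and yaw vary. Hollow box x -30 to 145, y -90 to 90, rim z 88 mm; a well plate lies inside. In front of it a grey panel 116 mm long slopes up to the back, 30 degrees from level; its middle is at (-80, 0, 50) mm.
- lid (a joint): Lid hinge, rad: 0 = open as found (55 degrees = 0.96 rad above level), grows as it closes, 0.96 = fully shut. Friction (0.32 N m) holds the lid at any angle once the stay is broken; some 2 to 5 N pressed down on its front edge then lowers it. While the stay is locked it cannot be lowered.
- lid_hinge (a point): Hinge line of the lid at mid-width, at chest (140, 0, 90) mm; turns with the lid. Its x axis points from the lid's front edge to the hinge, its z axis out of the lid's upper face, y to the chest's left.
- lid_edge (a point): Top of the black thumb rail (100 mm wide, 12 mm deep, 6 mm high) on the lid's front edge, at mid-width. In the lid_hinge frame it is at (-170, 0, 16) mm. The lid is 180 mm wide, 10 mm thick, 176 mm from hinge to front edge. About 242 mm above the mat when open, 106 mm when shut.
- stay_knee (a joint): Knee of the folding stay, rad: 0 = locked over-centre, 0.18 = straight, grows as it folds, 2.5 with the lid shut. Two 67 mm steel arms run at chest y -97 to -106 from a pivot at (0, -100, 70) mm up and back at 48 degrees to the lid. About 4 N on the pad breaks it; past 0.4 it is clearly broken and does not relock by itself.
- knee_pad (a point): Centre of the black round thumb pad at the stay's knee: 20 mm diameter, 24 mm long along the chest's y; at chest (40, -118, 124) mm while locked. Press it 20 to 35 mm back and down, chest direction (0.75, 0, -0.66). The open lid's front corner stands 118 mm above it, close beside (lid's side at y -90): lean the tool's body to the front, about 40 degrees.
- knob (a joint): Knob turn, rad: 0 = unlocked (pointer at the raised dot), grows clockwise seen from in front, 1.309 = locked (pointer at the raised bar); stops 0.03 beyond each. It turns only while pulled out 8 mm or more (a pin leaves a notched ring) and drops in within 0.07 rad of either place. It drives a bolt through the lid's keeper: it can lock only with the lid shut.
- knob_pull (a joint): How far the knob is pulled out along its axis, m: 0 = fully home, 0.013 = the stop. The spring pulls it back with 3.5 N at home to 8 N at the stop.
- knob_grip (a point): Point on the knob's axis, 34 mm above the panel when home, 10 mm below its top. z: outward along the axis (30 degrees from vertical, leaning to the front); x: along the bar grip to the pointer end (37.5 degrees left of up-slope unlocked, right of it locked). Bar 40 long, 16 wide, 34 mm high on a 40 mm round skirt; the notched ring round it, 58 mm across, is 11 mm high.
- timer: Bystander: small white timer, 66x62x18 mm, loose. Origin under its centre.
- amber_bottle: Bystander: amber reagent bottle, 48 mm diameter, 98 mm high, loose. Origin under its centre.
- petri: Bystander: petri dish, 62 mm diameter, 15 mm high, loose. Origin under its centre.

How it is judged:
By the outcome, as a careful person would: the job done as asked, in the order asked, and still so for the second after the job is handed in, with the robot touching nothing.
It also fails if it takes over 56 s, if anything falls off the work surface, if the arm or the gripper's body presses on something with over 40 N, if the wrist force passes 120 N, or if a joint passes its speed limit or range.

## Working session

There is one attempt and no reset: what is moved stays moved. The work goes in short steps, Python scripts to look and compute and a tool call to move; the robot and the scene stay as the last step left them, time stands still between calls to the robot, and variables do not carry over. Pictures are saved under pics/ and viewed, at most 10 in all, crops included, and the job is handed in when it is done.

Besides the shell and the picture viewer there is one more tool, called after "Request:" as name([rows], argument=value, ...), one row to a line, values as JSON. arm_command: Moves the arm, as the interface text tells. Its arguments: {"type":"object","properties":{"motion":{"type":"array"},"newtons":{"type":"number"}},"required":["motion"]}

```bash
mkdir -p pics; python3 - <<'E'
from bench import *
import cv2,numpy as np
for n in("side","top"):
    im,d=get_image(n); cv2.imwrite(f"pics/{n}0.png",im[:,:,::-1]); np.save(f"{n}0.npy",d)
    p=camera_params(n); print(n,np.round(p["intrinsics"],1).tolist(),np.round(p["extrinsics"],3).tolist())
s=get_state();print(s)
E
```

```text
side [[483.8, 0.0, 254.4], [0.0, 483.8, 190.3], [0.0, 0.0, 1.0]] [[0.889, -0.174, 0.423, 0.039], [-0.458, -0.363, 0.812, -0.976], [0.012, -0.915, -0.402, 0.661], [0.0, 0.0, 0.0, 1.0]]
top [[409.6, 0.0, 255.3], [0.0, 409.6, 198.1], [0.0, 0.0, 1.0]] [[-0.019, -0.994, 0.104, 0.467], [-1.0, 0.019, -0.006, 0.047], [0.004, -0.104, -0.995, 1.309], [0.0, 0.0, 0.0, 1.0]]
{'time': 0.1, 'joint_positions': array([-1.1698967 ,  0.32172045, -0.07009417,  1.45154645,  0.02255494,
        1.37076443, -0.05691248]), 'qd': array([-0.00010259, -0.00129204, -0.00058745, -0.00168851,  0.00113071,
        0.0004929 ,  0.00015458]), 'joint_torque': array([-1.48413219e-04, -4.92572844e+01, -4.05778997e-01, -3.13398206e+01,
       -6.40445855e-02,  3.94687825e-02,  8.31016860e-05]), 'position': array([0.24504779, 0.6015457 , 0.23559266]), 'tool_rot': array([-6.03726605e-01, -3.08275701e+00,  2.55954037e-03]), 'ft_force': array([-0.13374638, -0.06214599,  0.53483174]), 'torque': array([-0.02064202,  0.03717749, -0.01968126]), 'grip_force': 0.0, 'grip_width': 1.0014858294346247}
```

View pics/side0.png

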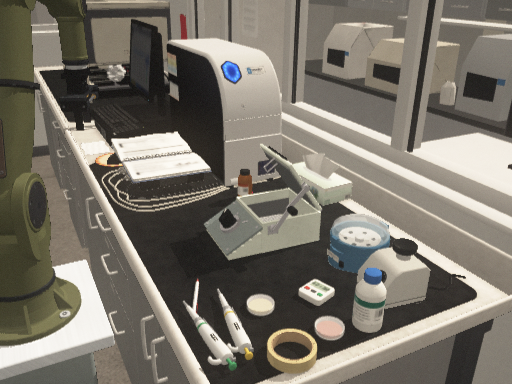

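View pics/top0.png

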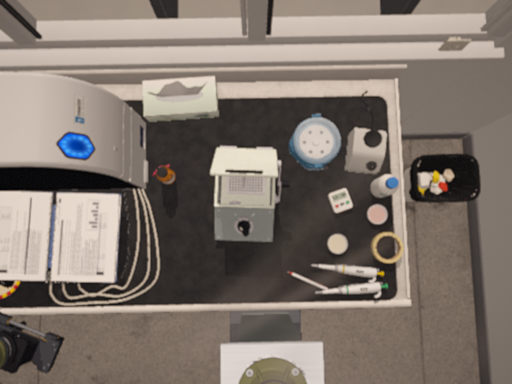

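Both views show the chest: in top about (245,195) with the panel and knob at (244,227), in side about (265,215) with the knee at about (290,212). I'll enlarge both.

```bash
cat > h.py <<'E'
from bench import *
import cv2,numpy as np
def px(n,u,v,d):
    p=camera_params(n);K=p["intrinsics"];z=d
    c=np.array([(u-K[0,2])/K[0,0]*z,(v-K[1,2])/K[1,1]*z,z,1]);return (p["extrinsics"]@c)[:3]
def proj(n,P):
    p=camera_params(n);c=np.linalg.inv(p["extrinsics"])@np.append(P,1);q=p["intrinsics"]@c[:3];return q[:2]/q[2]
def cloud(n,d):
    v,u=np.indices(d.shape);p=camera_params(n);K=p["intrinsics"]
    c=np.stack([(u-K[0,2])/K[0,0]*d,(v-K[1,2])/K[1,1]*d,d],-1)
    return c@p["extrinsics"][:3,:3].T+p["extrinsics"][:3,3]
E
python3 - <<'E'
from h import *
a=cv2.imread("pics/top0.png")[140:250,190:310];b=cv2.imread("pics/side0.png")[135:270,195:335]
cv2.imwrite("pics/c0.png",np.hstack([cv2.resize(a,(400,367),interpolation=2),cv2.resize(b,(381,367),interpolation=2)]))
C=cloud("top",np.load("top0.npy"))
for u,v in[(244,243),(220,238),(270,238),(225,215),(265,215),(244,227),(245,172),(213,170),(278,170),(245,155),(289,185)]:print(u,v,np.round(C[v,u],3))
E
```

```text
244 243 [0.462 0.078 0.001]
220 238 [0.479 0.152 0.023]
270 238 [ 0.476 -0.004  0.026]
225 215 [0.548 0.133 0.063]
265 215 [0.545 0.011 0.071]
244 227 [0.509 0.075 0.088]
245 172 [0.648 0.067 0.245]
213 170 [0.658 0.152 0.227]
278 170 [ 0.694 -0.036  0.003]
245 155 [0.715 0.068 0.142]
289 185 [ 0.627 -0.058  0.134]
```

View pics/c0.png

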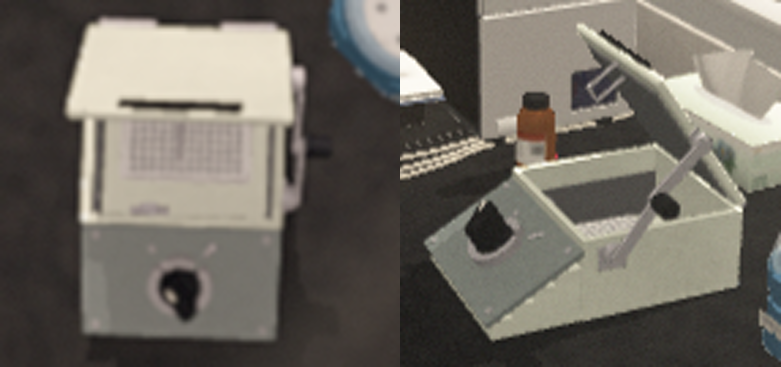

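```bash
python3 - <<'E'
from h import *
from scipy.optimize import least_squares
t=np.radians(55)
L=lambda s:(140-176*np.cos(t)+10*np.sin(t),s*90,90+176*np.sin(t)+10*np.cos(t))
O=[("top",214.9,206.6,(-30,90,79)),("top",274,207.5,(-30,-90,79)),("top",209.8,175.1,L(1)),("top",279.1,176,L(-1)),("top",284.5,183.5,(40,-118,124)),
("side",292.4,210.7,(40,-124,124)),("side",321,210.3,(145,-90,88)),("top",214.9,240.5,(-130,90,21)),("top",272.8,242,(-130,-90,21))]
def T(p,P):
    c,s=np.cos(p[2]),np.sin(p[2]);P=np.array(P)/1e3
    return np.array([p[0]+c*P[0]-s*P[1],p[1]+s*P[0]+c*P[1],P[2]])
f=lambda p:np.concatenate([proj(n,T(p,P))-(u,v) for n,u,v,P in O])
r=least_squares(f,[.6,.07,0],loss="soft_l1",x_scale=[.01,.01,.05])
print(r.x);print(np.round(f(r.x).reshape(-1,2),1))
print("knob",T(r.x,(-80-50*.5*.5*0,0,50)),"knee",T(r.x,(40,-118,124)))
# cloud refine: panel/lid-plane residual vs depth, top and side
for n in("top","side"):
    C=cloud(n,np.load(n+"0.npy"));c,s=np.cos(r.x[2]),np.sin(r.x[2])
    D=(C-[r.x[0],r.x[1],0]);Q=np.stack([D[...,0]*c+D[...,1]*s,-D[...,0]*s+D[...,1]*c,D[...,2]],-1)*1e3
    X,Y,Z=Q[...,0],Q[...,1],Q[...,2]
    pl=(X>-120)&(X<-45)&(abs(Y)>40)&(abs(Y)<80)&(Z>15)&(Z<90)
    A=np.c_[X[pl],Y[pl],np.ones(pl.sum())];k=np.linalg.lstsq(A,Z[pl],rcond=None)[0]
    print(n,"panel z=",k,"at mid",k@[-80,0,1],"slope",np.degrees(np.arctan(k[0])))
    kp=(abs(X-40)<25)&(Y<-108)&(Y>-140)&(abs(Z-124)<25);print("pad",kp.sum(),np.median(Q[kp],0),Q[kp].min(0),Q[kp].max(0))
    kb=(abs(X+97)<30)&(abs(Y)<30)&(Z>60)&((X+80)*-.5+(Z-50)*.866>28);print("knob",kb.sum(),np.median(Q[kb],0),Q[kb].min(0),Q[kb].max(0))
    rr=(X>-33)&(X<145)&(abs(Z-88)<6)&(abs(Y)<95);print("rim y",np.percentile(Y[rr],[1,99]),"x",np.percentile(X[rr],[1,50]))
    for nm,lo,hi in(("timer",6,30),("any",0,0)):pass
E
```

```text
[ 0.59653638  0.07238283 -0.04056862]
[[-0.5  0.8]
 [ 0.2  1.2]
 [-0.3 -1.8]
 [-1.4 -1.3]
 [ 0.4  0.3]
 [ 1.   0.9]
 [-0.2  1.3]
 [ 0.2  0.3]
 [-0.1  0.1]]
knob [0.5166022  0.07562743 0.05      ] knee [ 0.63171768 -0.04714238  0.124     ]
top panel z= [ 5.89411252e-01 -6.57732494e-03  9.57640380e+01] at mid 48.61113775556028 slope 30.51557596310436
pad 55 [  38.38444544 -118.08918541  131.4500262 ] [  29.7454616  -129.47371096  121.68347286] [  48.01327501 -108.70363801  139.15424694]
knob 83 [-96.10077602   1.90406348  87.07781044] [-113.66031116  -13.15847609   73.96985654] [-75.38223645  17.20175603  97.78453625]
rim y [-88.9953129   89.11582089] x [-29.21191245 -20.47844322]
side panel z= [ 5.71584317e-01 -1.91216218e-03  9.43830247e+01] at mid 48.65627935084385 slope 29.75160782671771
pad 77 [  35.78340454 -125.58843245  126.46960213] [  25.30719443 -131.80941783  101.74907755] [  48.3079504  -108.24362583  134.5045812 ]
knob 112 [-98.79471181  -2.94890423  83.90865043] [-115.37877681  -19.94851287   67.22769675] [-79.30924319  16.67722496  97.49622992]
rim y [-92.69241096  90.15226474] x [-30.54453769  50.98070797]
```

Pose fit is consistent (chest at 0.5965, 0.0724, yaw -2.3°; panel, pad and rim all agree within ~2 mm). Moving toward the front right of the knee.

Request:
arm_command([
  [87,-24,-22,-20,0],
  [87,-50,-48,-40,0],
  [87,-78,-73,-55,0],
  [87,-106,-100,-65,0],
  [87,-134,-127,-65,0],
])

```text
time: 0.52
position: [0.3224, 0.433, 0.3038]
tool_rot: [0.603, 3.082, 0.006]
ft_force: [0.6, 1.1, 0.5]
grip_width: 0.998
grip_force: 0.0
```

Request:
arm_command([
  [87,-27,-25,0,0],
  [87,-54,-51,0,0],
  [87,-80,-76,0,0],
  [87,-107,-101,0,0],
  [87,-134,-127,0,0],
])

```text
time: 0.93
position: [0.3978, 0.2639, 0.3013]
tool_rot: [-0.603, -3.083, -0.0]
ft_force: [1.2, -0.4, 0.0]
grip_width: 0.998
grip_force: 0.0
```

Request:
arm_command([
  [87,-27,-25,0,0],
  [87,-54,-51,0,0],
  [87,-80,-76,0,0],
  [87,-107,-101,0,0],
  [87,-134,-127,0,0],
])

```text
time: 1.35
position: [0.474, 0.0959, 0.3014]
tool_rot: [-0.603, -3.083, -0.001]
ft_force: [0.6, 0.0, -0.8]
grip_width: 0.998
grip_force: 0.0
```

Request:
arm_command([
  [87,-27,-25,0,7],
  [87,-54,-51,0,14],
  [87,-80,-76,0,21],
  [87,-107,-101,0,28],
  [87,-134,-127,0,35],
])

```text
time: 1.77
position: [0.5502, -0.0721, 0.3014]
tool_rot: [-1.51, -2.755, -0.001]
ft_force: [1.4, 0.3, 0.4]
grip_width: 0.998
grip_force: 0.0
```

Request:
arm_command([
  [87,0,0,0,7],
  [87,0,0,0,14],
  [87,0,0,0,21],
  [87,0,0,0,28],
  [87,0,0,0,35],
])

```text
time: 2.18
position: [0.5497, -0.0707, 0.301]
tool_rot: [-2.269, -2.172, 0.001]
ft_force: [-0.4, -1.1, 0.3]
grip_width: 1.001
grip_force: 0.0
```

Request:
arm_command([
  [87,0,0,30,0],
  [87,0,0,65,0],
  [87,0,0,100,0],
  [87,0,0,130,0],
  [87,0,0,137,0],
])

```text
time: 2.6
position: [0.5462, -0.0702, 0.1592]
tool_rot: [-2.258, -2.175, 0.011]
ft_force: [-1.4, 1.0, -0.3]
grip_width: 0.999
grip_force: 0.0
```

Request:
arm_command([
  [87,4,8,3,0],
  [87,8,16,6,0],
  [87,13,22,8,0],
  [87,14,25,9,0],
  [87,14,25,9,0],
])

```text
time: 3.02
position: [0.5774, -0.0566, 0.1566]
tool_rot: [2.26, 2.18, 0.002]
ft_force: [-0.5, 0.0, -0.2]
grip_width: 1.0
grip_force: 0.0
```

```bash
python3 - <<'E'
from h import *
im,d=get_image("side");np.save("side1.npy",d)
cv2.imwrite("pics/s1.png",cv2.resize(im[90:270,195:365,::-1],None,fx=3.2,fy=3.2,interpolation=2))
s=get_state();print(s["position"],s["tool_rot"],s["ft_force"])
E
```

```text
[ 0.57663064 -0.05727984  0.15647995] [2.26100856e+00 2.17932534e+00 1.36657623e-03] [ 0.48332315 -0.00570526  0.58393124]
```

View pics/s1.png

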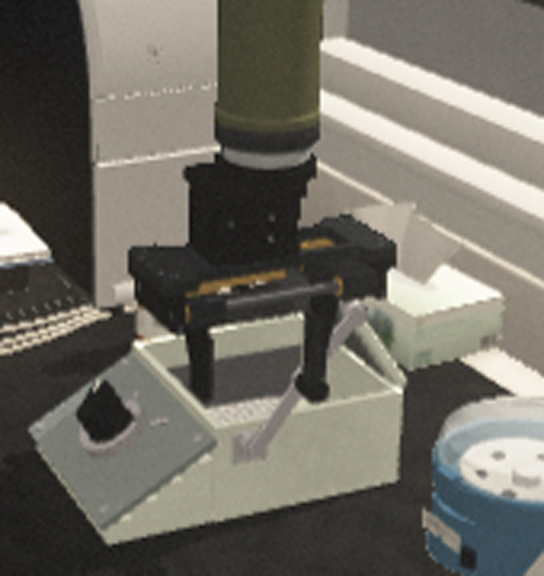

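The rear finger stands just above the pad (crop about 313,385), and the body is clear of the lid. Pressing.

Request:
arm_command([
  [87,0,2,3,0],
  [87,0,4,6,0],
  [87,0,6,9,0],
  [87,0,8,12,0],
  [87,0,9,14,0],
])

```text
time: 3.48
position: [0.5855, -0.0583, 0.142]
tool_rot: [2.262, 2.178, 0.002]
ft_force: [0.9, 0.5, 4.6]
grip_width: 1.002
grip_force: 2.2
```

Request:
arm_command([
  [87,0,2,3,0],
  [87,0,4,5,0],
  [87,0,6,8,0],
  [87,0,8,10,0],
  [87,0,9,12,0],
])

```text
time: 3.9
position: [0.5935, -0.0587, 0.1295]
tool_rot: [2.263, 2.179, -0.0]
ft_force: [-1.6, -0.2, 4.2]
grip_width: 0.997
grip_force: 2.5
```

```bash
python3 - <<'E'
from h import *
im,d=get_image("side")
cv2.imwrite("pics/s2.png",cv2.resize(im[90:270,195:365,::-1],None,fx=3.2,fy=3.2,interpolation=2))
s=get_state();print(s["position"],s["tool_rot"],s["ft_force"])
E
```

```text
[ 0.5936193  -0.05862891  0.1291447 ] [ 2.26312101e+00  2.17872059e+00 -5.72520896e-04] [-1.12604409 -1.19103719  4.2711162 ]
```

View pics/s2.png

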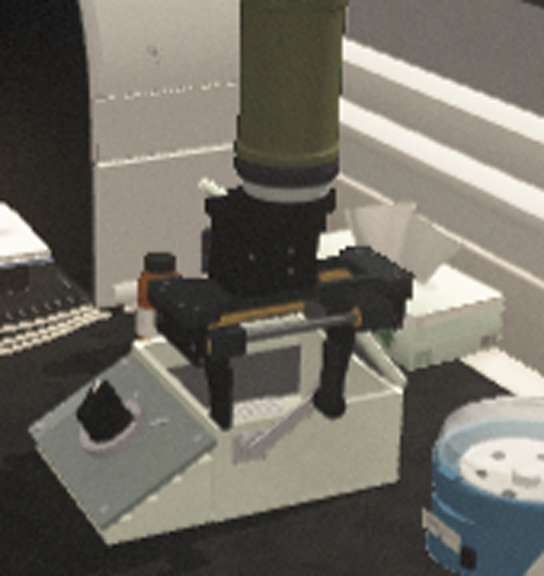

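The lower stay arm has swung clearly down (knee at crop about 325,405): broken. A little more press, then retreat the way I came and take a look from above.

Request:
arm_command([
  [87,0,2,3,0],
  [87,0,3,5,0],
  [87,0,3,5,0],
  [87,-4,-3,-10,0],
  [87,-14,-13,-25,0],
])

```text
time: 4.37
position: [0.5798, -0.0694, 0.1531]
tool_rot: [-2.258, -2.181, 0.002]
ft_force: [0.8, -0.1, 0.6]
grip_width: 0.997
grip_force: 0.0
```

Request:
arm_command([
  [0,-6,-20,-35,0],
  [0,-6,-30,-70,0],
  [0,-6,-40,-105,0],
  [0,-6,-50,-135,0],
  [0,-6,-50,-140,0],
])

```text
time: 4.78
position: [0.531, -0.0761, 0.3]
tool_rot: [2.26, 2.176, 0.012]
ft_force: [0.9, -0.9, 0.2]
grip_width: 0.699
grip_force: 0.0
```

```bash
python3 - <<'E'
from h import *
im,d=get_image("top")
C=cloud("top",d);D=C-[.5965,.0724,0];c,s=np.cos(-.0406),np.sin(-.0406)
Q=np.stack([D[...,0]*c+D[...,1]*s,-D[...,0]*s+D[...,1]*c,D[...,2]],-1)*1e3;X,Y,Z=Q[...,0],Q[...,1],Q[...,2]
m=(Y>0)&(Y<85)&(X>30)&(X<140)&(Z>100)&(Z<260)&~((X<60)&(Z>260))
print(m.sum());
k=np.polyfit(X[m],Z[m],1);print("lid slope deg",np.degrees(np.arctan(k[0])),X[m].min(),Z[m].max())
s=get_state();print(s["position"],s["tool_rot"],s["ft_force"])
cv2.imwrite("pics/t2.png",cv2.resize(im[130:250,180:320,::-1],None,fx=3.5,fy=3.5,interpolation=2))
E
```

```text
935
lid slope deg -49.31072414741994 30.0790179759707 235.34774492007716
[ 0.53134775 -0.07577477  0.29848481] [2.25946687 2.17701723 0.01074948] [ 0.57989837 -0.09555306  0.77493842]
```

View pics/t2.png

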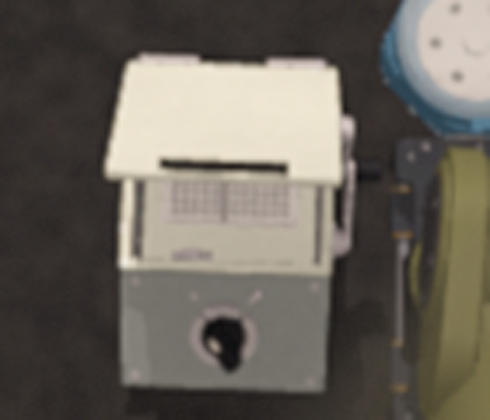

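Lid has settled at about 50° with the rail at crop (225,167), so the stay is broken. Moving the closed fingers over the rail.

Request:
arm_command([
  [0,30,20,0,0],
  [0,60,40,0,0],
  [0,90,60,0,0],
  [0,120,80,0,0],
  [0,151,101,0,0],
], newtons=10)

```text
time: 5.25
position: [0.6369, 0.0731, 0.2921]
tool_rot: [-2.261, -2.178, 0.003]
ft_force: [1.0, -0.1, 0.0]
grip_width: 0.282
grip_force: 0.0
```

Request:
arm_command([
  [0,0,0,12,0],
  [0,0,0,24,0],
  [0,0,0,36,0],
  [0,0,0,40,0],
  [0,0,0,42,0],
])

```text
time: 5.67
position: [0.6352, 0.0695, 0.2508]
tool_rot: [-2.264, -2.176, 0.004]
ft_force: [0.5, -0.1, 1.0]
grip_width: 0.01
grip_force: 0.0
```

Request:
arm_command([
  [0,0,0,2,0],
  [0,0,0,4,0],
  [0,0,0,6,0],
  [0,0,-2,8,0],
  [0,0,-4,10,0],
])

```text
time: 6.08
position: [0.6331, 0.0707, 0.245]
tool_rot: [2.262, 2.177, 0.005]
ft_force: [-2.1, -0.9, 8.1]
grip_width: 0.008
grip_force: 4.1
```

Request:
arm_command([
  [0,0,-4.5,4,0],
  [0,0,-9,8,0],
  [0,0,-13.5,12,0],
  [0,0,-18,16,0],
  [0,0,-22,20,0],
])

```text
time: 6.5
position: [0.6103, 0.0719, 0.2245]
tool_rot: [2.263, 2.179, 0.003]
ft_force: [-3.5, 0.0, 5.3]
grip_width: 0.002
grip_force: 2.9
```

Request:
arm_command([
  [0,0,-4,5,0],
  [0,0,-8,10,0],
  [0,0,-12,14,0],
  [0,0,-15,19,0],
  [0,0,-19,24,0],
])

```text
time: 6.92
position: [0.5911, 0.073, 0.1995]
tool_rot: [-2.263, -2.179, -0.002]
ft_force: [-2.8, -0.0, 3.5]
grip_width: 0.008
grip_force: 1.7
```

Request:
arm_command([
  [0,0,-3,5,0],
  [0,0,-6,11,0],
  [0,0,-9,16,0],
  [0,0,-12,22,0],
  [0,0,-14,27,0],
])

```text
time: 7.33
position: [0.5771, 0.0737, 0.1708]
tool_rot: [-2.263, -2.179, -0.0]
ft_force: [-1.9, 0.3, 0.7]
grip_width: 0.01
grip_force: 1.1
```

```bash
python3 - <<'E'
from h import *
im,d=get_image("side")
cv2.imwrite("pics/s3.png",cv2.resize(im[90:270,195:365,::-1],None,fx=3.2,fy=3.2,interpolation=2))
E
```

```text
(no output)
```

View pics/s3.png

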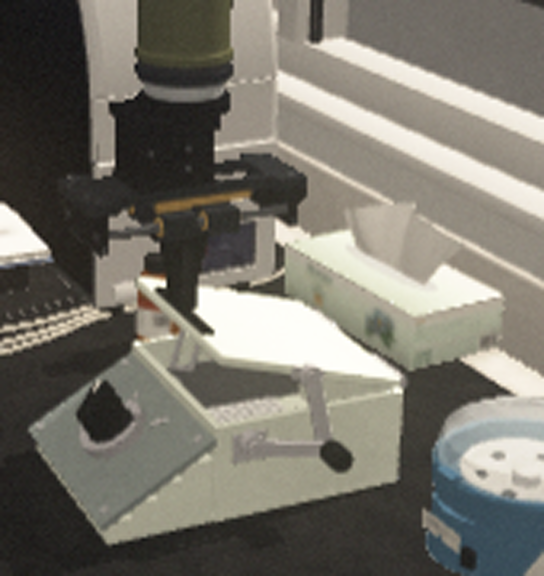

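Lid is about 20° open, tip on the rail (crop 195,325), stay folding freely (knee at 337,455). Continuing slowly to shut.

Request:
arm_command([
  [0,0,-2,5,0],
  [0,0,-4,10,0],
  [0,0,-5,15,0],
  [0,0,-7,19,0],
  [0,0,-8,23,0],
])

```text
time: 7.8
position: [0.5696, 0.0735, 0.1481]
tool_rot: [2.263, 2.179, 0.001]
ft_force: [0.8, 1.4, 0.8]
grip_width: 0.003
grip_force: 0.6
```

Request:
arm_command([
  [0,0,-1,4,0],
  [0,0,-2,8,0],
  [0,0,-3,12,0],
  [0,0,-3,15,0],
  [0,0,-4,18,0],
])

```text
time: 8.22
position: [0.5654, 0.0737, 0.1302]
tool_rot: [2.263, 2.179, -0.0]
ft_force: [0.2, -0.9, 1.1]
grip_width: 0.012
grip_force: 0.4
```

Request:
arm_command([
  [0,0,0,2,0],
  [0,0,-1,4,0],
  [0,0,-1,6,0],
  [0,0,-1,8,0],
  [0,0,-1,9,0],
])

```text
time: 8.63
position: [0.5641, 0.0738, 0.1212]
tool_rot: [-2.263, -2.179, 0.001]
ft_force: [-1.0, -1.0, 0.9]
grip_width: 0.005
grip_force: 0.4
```

Request:
arm_command([
  [0,0,0,1,0],
  [0,0,0,2,0],
  [0,0,0,3,0],
  [0,0,0,4,0],
  [0,0,0,4,0],
])

```text
time: 9.05
position: [0.5643, 0.0739, 0.1201]
tool_rot: [-2.262, -2.178, -0.001]
ft_force: [-7.7, -1.1, 16.3]
grip_width: 0.004
grip_force: 8.1
```

Lid resists at 106 mm tip height with 16 N: shut. Now lift, spin and open over the knob.

Request:
arm_command([
  [0,0,0,-15,0],
  [20,0,-14,-35,0],
  [45,0,-35,-50,0],
  [45,0,-55,-55,-5],
  [45,0,-64,-55,-12],
])

```text
time: 9.47
position: [0.4998, 0.0766, 0.1741]
tool_rot: [2.017, 2.408, 0.004]
ft_force: [-0.1, 0.4, -0.3]
grip_width: 0.225
grip_force: 0.0
```

Request:
arm_command([
  [45,0,0,0,-7],
  [45,0,0,0,-14],
  [45,0,0,0,-21],
  [45,0,0,0,-28],
  [45,0,0,0,-35],
])

```text
time: 9.88
position: [0.5006, 0.0764, 0.1726]
tool_rot: [1.197, 2.904, 0.001]
ft_force: [-0.2, -0.2, 0.6]
grip_width: 0.501
grip_force: 0.0
```

Request:
arm_command([
  [45,0,0,0,-7],
  [45,0,0,0,-14],
  [45,0,0,0,-21],
  [45,0,0,0,-28],
  [45,0,0,0,-35],
])

```text
time: 10.3
position: [0.5006, 0.0763, 0.1726]
tool_rot: [0.269, 3.13, 0.0]
ft_force: [-0.1, -0.7, 0.7]
grip_width: 0.519
grip_force: 0.0
```

Request:
arm_command([
  [45,0,0,0,-7],
  [45,0,0,0,-14],
  [45,0,0,0,-21],
  [45,0,0,0,-28],
  [45,0,0,0,-35],
])

```text
time: 10.72
position: [0.5006, 0.0763, 0.1725]
tool_rot: [-0.685, 3.066, 0.0]
ft_force: [0.1, 0.5, -0.4]
grip_width: 0.516
grip_force: 0.0
```

Request:
arm_command([
  [45,0,0,0,-6],
  [45,0,0,0,-6],
  [45,0,0,0,-6],
])

```text
time: 10.97
position: [0.5006, 0.0763, 0.1725]
tool_rot: [-0.831, 3.03, 0.0]
ft_force: [0.1, -0.4, 0.1]
grip_width: 0.514
grip_force: 0.0
```

```bash
python3 - <<'E'
from h import *
s=get_state();p=s["position"];r=s["tool_rot"]
q=p-[.5965,.0724,0];c,sn=np.cos(-.0406),np.sin(-.0406)
print("chest mm",1e3*(c*q[0]+sn*q[1]),1e3*(-sn*q[0]+c*q[1]),1e3*p[2],"alpha chest",(2*np.degrees(np.arctan2(r[1],r[0]))-90+2.32)%180,s["joint_positions"],s["ft_force"],s["grip_width"])
im,d=get_image("side")
cv2.imwrite("pics/s4.png",cv2.resize(im[110:270,195:345,::-1],None,fx=3.6,fy=3.6,interpolation=2))
C=cloud("top",get_image("top")[1]);D=C-[.5965,.0724,0]
Q=np.stack([D[...,0]*c+D[...,1]*sn,-D[...,0]*sn+D[...,1]*c,D[...,2]],-1)*1e3;X,Y,Z=Q[...,0],Q[...,1],Q[...,2]
m=(abs(Y)<80)&(X>20)&(X<130)&(Z<150);print("lid z",np.polyfit(X[m],Z[m],1),np.median(Z[m]))
E
```

```text
chest mm -96.01857890292536 -0.02332591275387621 172.53963292099473 alpha chest 122.9813920361633 [-0.63743319  0.05321105  0.4501727   1.90158945 -0.0250506   1.19197847
  1.9273844 ] [ 0.09048839 -0.37729525  0.13055234] 0.5141771110407053
lid z [1.56197767e-03 9.92922871e+01] 99.35681421567644
```

View pics/s4.png

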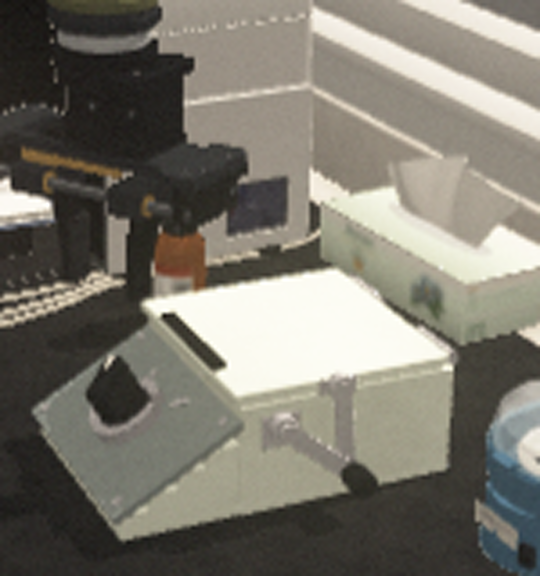

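Lid lies flat (top at 99 mm, level); the gripper is centred over the knob. Descending and gripping.

Request:
arm_command([
  [45,0,0,25,0],
  [45,0,0,50,0],
  [45,0,0,72,0],
  [45,0,0,85,0],
  [45,0,0,90,0],
])

```text
time: 11.48
position: [0.4989, 0.076, 0.0803]
tool_rot: [0.832, -3.025, 0.0]
ft_force: [-0.4, 1.0, 1.0]
grip_width: 0.515
grip_force: 0.0
```

Request:
arm_command([
  [10,0,0,0,0],
  [10,0,0,0,0],
  [10,0,0,0,0],
  [10,0,0,0,0],
  [10,0,0,0,0],
], newtons=30)

```text
time: 11.9
position: [0.5008, 0.0776, 0.0837]
tool_rot: [-0.835, 3.027, 0.003]
ft_force: [-1.2, 0.5, 4.7]
grip_width: 0.23
grip_force: 27.3
```

```bash
python3 - <<'E'
from h import *
s=get_state();print(s["position"],s["tool_rot"],s["ft_force"],s["torque"],s["grip_width"]*87,s["grip_force"])
E
```

```text
[0.50082933 0.0776111  0.08365306] [-8.35295065e-01  3.02698770e+00  2.97551048e-03] [-1.15914222  0.47767946  4.6508626 ] [-0.20873069  0.28706294 -0.12908584] 19.984924972324077 27.254890297626844
```

Request:
arm_command([
  [10,1.2,0.8,-2.6,0],
  [10,2.5,1.6,-5.2,0],
  [10,3.8,2.5,-7.8,0],
  [10,5,3.3,-10.4,0],
  [10,5.4,3.5,-11.2,0],
], newtons=40)

```text
time: 12.32
position: [0.4951, 0.0774, 0.0943]
tool_rot: [-0.835, 3.025, 0.0]
ft_force: [4.4, 4.4, -6.4]
grip_width: 0.219
grip_force: 37.2
```

```bash
python3 - <<'E'
from h import *
s=get_state();print(s["position"],s["tool_rot"],s["ft_force"],s["torque"],s["grip_width"]*87,s["grip_force"])
im,d=get_image("side")
cv2.imwrite("pics/s5.png",cv2.resize(im[170:260,190:270,::-1],None,fx=6,fy=6,interpolation=2))
E
```

```text
[0.49510517 0.07737739 0.09426433] [-8.34776485e-01  3.02501539e+00  4.17512147e-04] [ 4.42883084  4.38972801 -6.3650128 ] [ 0.5248638  -1.1182784  -0.13712871] 19.071144271526183 37.172025094805576
```

View pics/s5.png

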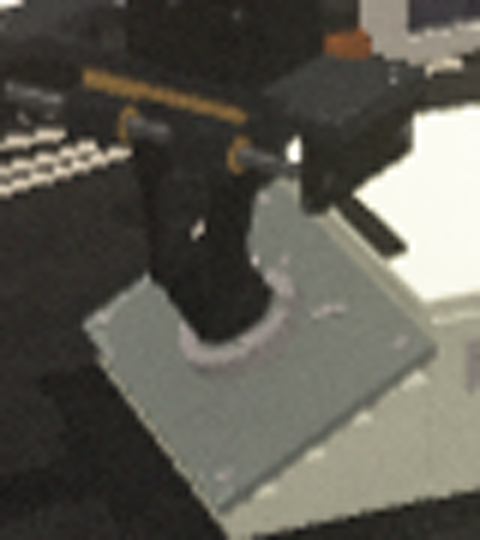

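Pulled 12 mm with about 7.7 N back along the axis, as the spring should give; fingers hold the bar (crop about 225,280) and the skirt stands off the ring. Turning clockwise in small steps.

Request:
arm_command([
  [10,0,0,0,3],
  [10,0,0,0,6],
  [10,0,0,0,10],
  [10,0,0,0,14],
  [10,0,0,0,18],
])

```text
time: 12.78
position: [0.4952, 0.0781, 0.094]
tool_rot: [-0.347, 3.119, 0.003]
ft_force: [4.9, 6.2, -6.7]
grip_width: 0.192
grip_force: 38.7
```

```bash
cat > st.py <<'E'
from h import *
s=get_state();p=s["position"];r=s["tool_rot"];f=s["ft_force"]
c,sn=np.cos(-.0406),np.sin(-.0406);R=np.array([[c,sn,0],[-sn,c,0],[0,0,1]])
q=R@(p-[.5965,.0724,0])*1e3
print("t",round(s["time"],2),"chest",np.round(q,1),"alpha",round((2*np.degrees(np.arctan2(r[1],r[0]))-90+2.32)%180,1),"f",np.round(R@f,1),"f.n",round((R@f)@[-.5,0,.866],1),"tq",np.round(R@s["torque"],2),"w",round(s["grip_width"]*87,1),s["grip_force"])
E
python3 st.py
```

```text
t 12.78 chest [-101.4    1.6   94. ] alpha 105.0 f [ 4.6  6.4 -6.7] f.n -8.1 tq [ 1.22 -1.14 -0.03] w 16.7 38.74048376921564
```

Request:
arm_command([
  [10,0,0,0,4],
  [10,0,0,0,8],
  [10,0,0,0,12],
  [10,0,0,0,16],
  [10,0,0,0,20],
])

```text
time: 13.2
position: [0.495, 0.0799, 0.0941]
tool_rot: [0.198, 3.132, 0.007]
ft_force: [3.5, 8.8, -6.8]
grip_width: 0.181
grip_force: 40.0
```

```bash
python3 st.py
```

```text
t 13.2 chest [-101.7    3.4   94.1] alpha 85.1 f [ 3.1  8.9 -6.8] f.n -7.4 tq [ 2.52 -1.    0.42] w 15.7 40.00877487764228
```

Request:
arm_command([
  [10,0,1,0,4],
  [10,0,2,0,8],
  [10,0,2,0,12],
  [10,0,2,0,16],
  [10,0,2,0,20],
])

```text
time: 13.62
position: [0.4952, 0.0813, 0.094]
tool_rot: [0.739, 3.051, 0.007]
ft_force: [3.5, 6.4, -6.7]
grip_width: 0.199
grip_force: 41.2
```

```bash
python3 st.py
```

```text
t 13.62 chest [-101.6    4.7   94. ] alpha 65.1 f [ 3.2  6.5 -6.7] f.n -7.4 tq [ 2.12 -0.89  0.43] w 17.3 41.175776459276676
```

Request:
arm_command([
  [10,0,0,0,3],
  [10,0,0,0,6],
  [10,0,0,0,9],
  [10,0,0,0,9],
])

```text
time: 13.95
position: [0.4953, 0.0816, 0.0942]
tool_rot: [0.974, 2.985, 0.008]
ft_force: [3.8, 7.7, -6.3]
grip_width: 0.203
grip_force: 40.8
```

```bash
python3 st.py; python3 - <<'E'
from h import *
im,d=get_image("side");a=cv2.resize(im[170:250,190:270,::-1],None,fx=5,fy=5,interpolation=2)
im,d=get_image("top");b=cv2.resize(im[190:250,214:274,::-1],(400,400),interpolation=2)
cv2.imwrite("pics/s6.png",np.hstack([a,b]))
E
```

```text
t 13.95 chest [-101.5    5.1   94.2] alpha 56.2 f [ 3.5  7.8 -6.3] f.n -7.2 tq [ 2.12 -0.96  0.38] w 17.6 40.81513057462871
```

View pics/s6.png

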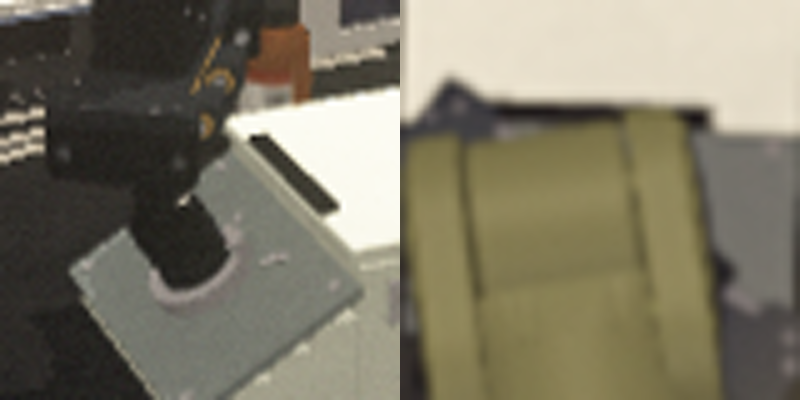

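Request:
arm_command([
  [10,0,0,0,2],
  [10,0,0,0,4],
  [10,0,0,0,4],
])

```text
time: 14.3
position: [0.4954, 0.0818, 0.0943]
tool_rot: [1.076, 2.949, 0.009]
ft_force: [4.5, 6.7, -5.5]
grip_width: 0.208
grip_force: 40.8
```

```bash
python3 st.py
```

```text
t 14.3 chest [-101.4    5.3   94.3] alpha 52.2 f [ 4.2  6.9 -5.5] f.n -6.9 tq [ 2.16 -1.    0.35] w 18.1 40.84277224726975
```

Request:
arm_command([
  [10,0,0,0,2],
  [10,0,0,0,4],
  [10,0,0,0,4],
])

```text
time: 14.55
position: [0.4956, 0.0821, 0.0944]
tool_rot: [1.179, 2.91, 0.009]
ft_force: [3.8, 8.0, -6.0]
grip_width: 0.21
grip_force: 40.9
```

```bash
python3 st.py; python3 - <<'E'
# where is the bar: dark points above panel, side camera
from h import *
im,d=get_image("side");C=cloud("side",d)
c,sn=np.cos(-.0406),np.sin(-.0406);R=np.array([[c,sn,0],[-sn,c,0],[0,0,1]])
Q=(C-[.5965,.0724,0])@R.T*1e3
u=(Q[...,0]+80)*.866+(Q[...,2]-50)*.5;n=-(Q[...,0]+80)*.5+(Q[...,2]-50)*.866;y=Q[...,1]
m=(abs(u)<32)&(abs(y)<32)&(n>12)&(n<60)
for lo in range(12,60,6):
    k=m&(n>=lo)&(n<lo+6);print(lo,k.sum(),"u",np.round(np.percentile(u[k],[2,50,98]),1),"y",np.round(np.percentile(y[k],[2,50,98]),1)) if k.sum()>3 else 0
E
```

```text
t 14.55 chest [-101.2    5.6   94.4] alpha 48.2 f [ 3.5  8.1 -6. ] f.n -6.9 tq [ 2.29 -1.06  0.35] w 18.2 40.86778728291392
12 60 u [-24.   -3.3  20.5] y [-18.3 -10.9   7.6]
18 26 u [-15.8  -3.8  19. ] y [-14.8  -5.5   6.4]
24 34 u [-17.7   0.7  17.7] y [-16.2  -5.7   7.6]
30 19 u [-15.9   9.9  19.6] y [-15.   -9.8   6.2]
36 20 u [-16.5   4.5  17.9] y [-16.  -10.    5.6]
42 36 u [-19.    3.5  23.8] y [-17.4  -8.7  12.4]
48 40 u [-17.3  10.3  26.5] y [-14.8  -5.4  12.1]
54 31 u [-16.5  -2.6  29.8] y [-13.4  -5.2  12. ]
```

Request:
arm_command([
  [10,-1.2,1,2.6,0],
  [10,-2.3,2,5.2,0],
  [10,-3.4,3,7.8,0],
  [10,-4.5,4,10.4,0],
  [10,-4.5,4,10.4,0],
])

```text
time: 15.02
position: [0.4996, 0.0819, 0.0871]
tool_rot: [-1.176, -2.908, -0.007]
ft_force: [-13.0, 5.7, 26.5]
grip_width: 0.213
grip_force: 42.6
```

```bash
python3 st.py
```

```text
t 15.02 chest [-97.2   5.6  87.1] alpha 48.3 f [-13.2   5.2  26.5] f.n 29.5 tq [1.64 2.6  0.3 ] w 18.6 42.550578732043505
```

Request:
arm_command([
  [10,0.5,-0.5,-4,0],
  [45,0.5,-0.5,-4,0],
  [45,0.5,-0.5,-4,0],
  [45,0.5,-0.5,-4,0],
  [45,0.5,-0.5,-4,0],
])

```text
time: 15.43
position: [0.4996, 0.0773, 0.0875]
tool_rot: [1.182, 2.911, -0.001]
ft_force: [-0.2, 0.1, 0.2]
grip_width: 0.431
grip_force: 0.0
```

Request:
arm_command([
  [45,0,0,-20,0],
  [45,0,0,-45,0],
  [45,0,0,-70,0],
  [45,0,0,-85,0],
  [45,0,0,-85,0],
])

```text
time: 15.85
position: [0.5019, 0.0777, 0.1758]
tool_rot: [1.181, 2.906, 0.006]
ft_force: [1.7, -0.2, 0.2]
grip_width: 0.517
grip_force: 0.0
```

```bash
python3 st.py; cat > kn.py <<'E'
from h import *
from scipy.optimize import minimize
import sys
c,sn=np.cos(-.0406),np.sin(-.0406);R=np.array([[c,sn,0],[-sn,c,0],[0,0,1]])
def get(dep,n0):
    Q=(cloud("side",dep)-[.5965,.0724,0])@R.T*1e3
    u=(Q[...,0]+80)*.866+(Q[...,2]-50)*.5;n=-(Q[...,0]+80)*.5+(Q[...,2]-50)*.866
    m=(np.hypot(u,Q[...,1])<30)&(n>16)&(n<70);return u[m],Q[...,1][m],n[m]
for nm,dep in(("before",np.load("side0.npy")),("now",get_image("side")[1])):
    u,y,n=get(dep,0);print(nm,len(n),"n pct",np.round(np.percentile(n,[5,50,90,95,99]),1))
    t=n>np.percentile(n,99)-7
    A=np.c_[u[t],y[t]];w,V=np.linalg.eigh(np.cov(A.T));v=V[:,1]
    print(" top centre",np.round(A.mean(0),1),"axis ang left of upslope",round(np.degrees(np.arctan2(v[1],v[0]))%180,1),"sd",np.round(np.sqrt(w),1))
    # fit 40x16 box: angle, from all points of bar, distance outside/inside visible surface
    def cost(p):
        a,cu,cy=np.radians(p[0]),p[1],p[2];k=(n>22)
        l=(u[k]-cu)*np.cos(a)+(y[k]-cy)*np.sin(a);s=-(u[k]-cu)*np.sin(a)+(y[k]-cy)*np.cos(a)
        H=np.percentile(n,98);dx,dy,dz=abs(l)-20,abs(s)-8,n[k]-H
        g=np.maximum(np.maximum(dx,dy),dz);return np.mean(np.minimum(abs(g),6))
    best=sorted((cost((a,cu,cy)),a,cu,cy) for a in range(-60,61,3) for cu in(-2,0,2) for cy in(-2,0,2))[:6]
    print(" box",[tuple(np.round(b,2)) for b in best])
E
python3 kn.py
```

```text
t 15.85 chest [-94.7   1.4 175.8] alpha 48.1 f [ 1.7 -0.1  0.2] f.n -0.7 tq [-0.1   0.01  0.02] w 44.9 0.0
before 161 n pct [18.2 35.1 43.5 44.5 45. ]
 top centre [ 0.9 -1.2] axis ang left of upslope 36.2 sd [ 5.3 11.5]
 box [(np.float64(1.37), np.float64(39.0), np.float64(2.0), np.float64(2.0)), (np.float64(1.4), np.float64(36.0), np.float64(2.0), np.float64(2.0)), (np.float64(1.4), np.float64(42.0), np.float64(2.0), np.float64(2.0)), (np.float64(1.47), np.float64(39.0), np.float64(0.0), np.float64(2.0)), (np.float64(1.48), np.float64(33.0), np.float64(2.0), np.float64(2.0)), (np.float64(1.52), np.float64(45.0), np.float64(2.0), np.float64(2.0))]
now 171 n pct [17.4 34.1 43.5 44.2 44.9]
 top centre [ 0.7 -1.5] axis ang left of upslope 143.4 sd [ 4.7 12. ]
 box [(np.float64(1.34), np.float64(-39.0), np.float64(0.0), np.float64(2.0)), (np.float64(1.34), np.float64(-39.0), np.float64(2.0), np.float64(2.0)), (np.float64(1.38), np.float64(-36.0), np.float64(0.0), np.float64(2.0)), (np.float64(1.38), np.float64(-42.0), np.float64(2.0), np.float64(2.0)), (np.float64(1.4), np.float64(-42.0), np.float64(0.0), np.float64(2.0)), (np.float64(1.42), np.float64(-36.0), np.float64(2.0), np.float64(2.0))]
```

The knob now lies at about −37 to −39° (bar side) with its top at the same 44.9 mm as when home before, so it is locked and dropped in. A last check of the lid, then hand in.

```bash
python3 - <<'E'
from h import *
c,s=np.cos(-.0406),np.sin(-.0406)
D=cloud("top",get_image("top")[1])-[.5965,.0724,0]
X=(D[...,0]*c+D[...,1]*s)*1e3;Y=(-D[...,0]*s+D[...,1]*c)*1e3;Z=D[...,2]*1e3
m=(abs(Y)<80)&(X>20)&(X<130)&(Z<150);k=np.polyfit(X[m],Z[m],1);print(k,get_state()["ft_force"])
if abs(k[0])<.03: print(close_job())
E
```

```text
[1.69951492e-03 9.94688702e+01] [ 0.50932992 -0.52218592 -0.01488037]
the job is handed in; nothing more can be done
None
```

The job is handed in: I broke the stay, lowered the lid gently until shut, and pulled and turned the knob to the bar; depth measurements show it fully home, and the robot never approached the timer, bottle or dish.

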